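# Fit a filter cartridge in its swivel cradle and hold the hidden pivot bolt

## Robot

A 6-joint arm with a two-finger parallel gripper is mounted at the origin on a cart in front of the work surface, level with it; the furniture and walls round the work are solid. World frame = base frame: x ahead of the robot, y to its left, z up, the work surface at z = 0. Lengths are in m, angles in degrees, forces in N, time in s.
With the tool pointing down it reaches from about 0.4 to 0.925 m from the base axis. Payload 12.5 kg.
Tool frame: the origin (TCP) lies midway between the tips of the shut fingers; the grasp point (between the pads) lies 19 mm behind it; z points along the fingers, y is the line along which they close (so a half turn about z gives the same grasp; the last joint's range is limited). The gripper opens to 95 mm and grips with 3 to 60 N. Pads are 20 mm wide; open, the fingers measure 119 mm over their backs; the gripper's body (75 mm by 180 mm) begins 59 mm behind the grasp point.
Start: joints at [-82.54, 28.126, 89.318, -0, 62.55, -6.05], TCP at [0.146, -0.608, 0.215] pointing down, gripper open.
Joint ranges: [-177.58, 177.58], [-47.91, 125.51], [2.72, 160], [-65.01, 245.01], [3.68, 167.84], [-153.87, 153.87]. Speed limits (degrees/s): [127.2, 127.2, 159.86, 180, 180, 180].

## Interface

Orientations are given as a 3x3 rotation matrix whose columns are the frame's x, y, z axes.
In Python, from station import bot gives the robot as it stands.
- The arm moves only by the tool drive_tool, never from a script. Its argument "plan" is a list of rows, each a list of 7 numbers: the shift along the tool's x, y, z as a fraction of full scale, then the turn, a rotation vector about the tool's x, y, z as a fraction of full scale, then the closure, from -1 (fully open) to 1 (shut). In form: [[tx, ty, tz, wx, wy, wz, fingers], ...]. A call has 1 to 5 rows; each row shifts and turns the commanded pose from where the row before left it, along the tool's axes as they then stand; what a row does not reach is not made up. Full scale, the value 1, is 8 cm for a shift and 0.08 rad for a turn. A row lasts 1/8 s, in which the tool goes at most 62.5 mm and 10.7 degrees, less where a joint would pass 70% of its speed; a pose out of reach is approached as far as the arm can. A call with a number of a shift or a turn outside -1 to 1 is refused whole. A call with a gripper value outside its range is refused whole. The fingers move at their own pace and stop on an object; "squeeze" is the grip in N (left out, the last holds). Time passes only in rows, so rows that do not move let the fingers close. It gives the time, the measured TCP pose, the force, the opening and the grip force at its end, in the units of the state.
- bot.get_obs(): the state, without advancing time (a new reading comes with each control period).
- bot.grab_frame(name): name is "scene" or "top"; returns a dict with "image" (480x640x3 uint8, red, green, blue), "fx", "fy", "cx", "cy" (pixels), "position" and "attitude" of the camera in the world. Camera axes: x right, y up, looking along -z (the intrinsics and any distortion apply to the point x, -y, -z); pixel columns grow to the right and rows downward; lengths in m; the calibration is good to about 2 mm. A picture is of the moment at which its call begins. There is no depth.
- bot.sign_off(): hands the job in; it is judged then, once.
The state is a dict: "time": time; "joint_pos": joint angles; "joint_vel": joint speeds; "joint_torque": joint torques, N m; "ee_pos": TCP position; "orientation": TCP orientation; "force": force on the tool from outside, world axes, zero at the start; "moment": the same for the moment, N m; "finger_gap": finger opening in m; "grasp_force": force on a finger pad.
Only numpy, scipy, OpenCV 4.12 (cv2) and the standard library are available. Lean on these libraries where they do the work, as an engineer would, in place of code of your own. Each camera call takes 0.05 s, during which the arm holds its last target. There are 200 camera calls.

## Task

Lay the yellow filter cartridge that lies loose beside the bracket in the two blue saddles of the swivel cradle, centred between its ends, and let go of it; the cradle will sag under the weight. Then reach down into the narrow gap behind the bracket's front cheek, grip the hidden hex head of the pivot bolt, bring the cradle level by it and hold the bolt there so that it cannot turn while a colleague tightens the nut in front. Finish while still gripping the bolt head, touching neither cradle nor cartridge, and leave the white cartridge on the bracket's other side, the blue-capped bottle and the tape spool where they are.

Things in the scene. Friction and masses are not known exactly. Their poses are not given: they have to be found in the camera images.
- cartridge_center (a point): centre of the yellow filter cartridge, a loose smooth cylinder 50 mm in diameter lying on the worktop; its straight body is 240 mm long and the end fittings make it 297 mm over all, about 0.42 kg. Its y axis runs along the cartridge (either end may go either way in the cradle); x and z lie across it.
- white_center (a point): centre of the white filter cartridge, same shape (50 mm in diameter, 293 mm long, y axis along it), lying on the worktop; leave it alone.
- stand: fixed bracket: dark foot plate 135 x 120 mm, two upright grey cheeks 5 mm thick, 50 mm wide, round tops 125 mm high. Origin on the worktop under the front cheek's front face; x to the rear (away from the robot at yaw 0), y left, z up. Front cheek x = 0 to 5 mm, rear cheek 55 to 60 mm: the 50 mm gap between is open above and at both sides. Pivot axis along x at y = 0, z = 100 mm.
- swivel (a joint): turn of cradle, nut and bolt head (keyed together) about the bracket's x axis, rad: 0 = level, negative = +y end down, stops at -0.24 and 0.24. Friction (0.05 N m) keeps the empty cradle where it is; loaded, it sags towards -0.24, its middle being 20 mm to the +y side of the pivot. Bringing it level takes 0.1 to 0.25 N m at the bolt head.
- cradle: cradle before the bracket: two blue open half-round saddles (22 mm long, 53 mm inside, lips 14 mm above the seat axis), middles 65 mm either side of the origin along y, 108 mm free between. Origin: where a seated cartridge's centre lies (78 mm before the cheek, 49 mm above the pivot, 20 mm to +y). y along the cartridge, z up; axes turn with the swivel. Shelf and 32 mm rail 25 mm below the origin.
- bolt_head: steel hex head in the gap behind the front cheek, 24 mm across flats, 14 mm long. Origin at its centre on the pivot axis, 22 mm behind the front cheek's rear face, 28 mm before the rear cheek, 25 mm below the cheeks' tops. x along the bolt to the rear; two flats face +y and -y of this frame, which turns with the swivel, so they stand upright when the cradle is level.
- blue_cap_bottle: a brown sample bottle with a blue cap, 35 mm wide, 72 mm tall, standing behind the bracket to the right; origin at the centre of its foot; leave it alone.
- tape_spool: a flat yellow spool of thread tape, 52 mm wide, 14 mm high, lying behind the bracket to the left; origin at the centre of its underside; leave it alone.

How it is judged (in metres and radians):
On the way, in this order (a step that is already met when the one before it is completed fails the run):
1. the yellow cartridge lies in both saddles, centred, and is let go (distance between cartridge_center and cradle below 0.025 m and x of cartridge_center in the frame of cradle between -0.005 and 0.005 m and z of cartridge_center in the frame of cradle between -0.005 and 0.005 m and angle between the y axis of cartridge_center and the y axis of cradle, either way round below 0.06 rad and contact force between cradle and yellow_filter above 1 N and contact force between each of the arm, the fingers and yellow_filter below 0.3 N), for 0.2 s.
2. the bolt head is gripped and the loaded cradle is level (all of step 1 and value of joint swivel between -0.06 and 0.06 rad and velocity of joint swivel between -0.05 and 0.05 rad/s and contact force between the fingers and bolt_head above 8 N and contact force between each of the fingers, the arm and cradle below 0.3 N), for 0.3 s.
At the end, for the whole second after the job is handed in: Yellow cartridge rests in both saddles (axis within 5 mm and 0.06 rad of the seat, centre within 25 mm), untouched by the robot; the fingers press the bolt head with more than 8 N, the robot does not touch the cradle, which is still and within 0.06 rad of level (all of step 2); the arm keeps its last pose, push and grip.
It fails at once if the white cartridge is disturbed (moved over 30 mm) (distance of white_center from where it was at the start of the episode above 0.03 m).
It fails at once if the bottle is disturbed (moved over 20 mm) (distance of blue_cap_bottle from where it was at the start of the episode above 0.02 m).
It fails at once if the tape spool is disturbed (moved over 20 mm) (distance of tape_spool from where it was at the start of the episode above 0.02 m).
It also fails if it takes over 50 s, if anything falls off the work surface, if the arm or the gripper's body presses on something with over 40 N, if the wrist force passes 120 N, or if a joint passes its speed limit or range.

## Working session

There is one attempt and no reset: what is moved stays moved. The work goes in short steps, Python scripts to look and compute and a tool call to move; the robot and the scene stay as the last step left them, time stands still between calls to the robot, and variables do not carry over. Pictures are saved under pics/ and viewed, at most 10 in all, crops included, and the job is handed in when it is done.

Besides the shell and the picture viewer there is one more tool, called after "Emit:" in YAML: its name, and indented under it one key for each argument. drive_tool: Moves the arm, as the interface text tells. Its arguments: {"type":"object","properties":{"plan":{"type":"array","items":{"type":"array","items":{"type":"number","minimum":-1,"maximum":1}}},"squeeze":{"type":"number"}},"required":["plan"]}

```bash
mkdir -p pics; ls; python3 - <<'E'
from station import bot
import cv2,json
import numpy as np
np.set_printoptions(precision=4,suppress=True)
for n in("scene","top"):
    f=bot.grab_frame(n); cv2.imwrite(f"pics/{n}0.png",f["image"][:,:,::-1]); np.savez(f"{n}.npz",**f)
    print({k:v for k,v in f.items() if k!="image"})
print(bot.get_obs())
E
```

```text
pics
{'fx': 603.5910044500231, 'fy': 603.5910044500231, 'cx': 334.53451925034403, 'cy': 242.11980203388276, 'position': array([-0.2811,  0.5535,  0.8076]), 'attitude': array([[-0.5232,  0.4573, -0.7191],
       [-0.8521, -0.296 ,  0.4317],
       [-0.0155,  0.8386,  0.5445]])}
{'fx': 539.5013890522665, 'fy': 539.5013890522665, 'cx': 327.19332439230817, 'cy': 248.51374559958302, 'position': array([ 0.3374, -0.0033,  1.4837]), 'attitude': array([[ 0.0259,  0.9792, -0.2014],
       [-0.9997,  0.0246, -0.0093],
       [-0.0042,  0.2016,  0.9795]])}
{'time': 0.1, 'joint_pos': array([-82.5393,  28.1595,  89.3479,  -0.0014,  62.55  ,  -6.0503]), 'joint_vel': array([ 0.0394, -0.0983, -0.209 ,  0.0326,  0.0127, -0.0473]), 'joint_torque': array([  0.0031, -61.3623, -25.8605,   0.0694,   0.047 ,  -0.0001]), 'ee_pos': array([ 0.146 , -0.6075,  0.2141]), 'orientation': array([[ 0.9723,  0.2336, -0.0002],
       [ 0.2336, -0.9723,  0.001 ],
       [ 0.0001, -0.001 , -1.    ]]), 'force': array([ 0.3676, -0.7631,  0.1333]), 'moment': array([ 0.0048, -0.0088,  0.0084]), 'grasp_force': 0.0, 'finger_gap': 0.09501180037130583}
```

View pics/scene0.png

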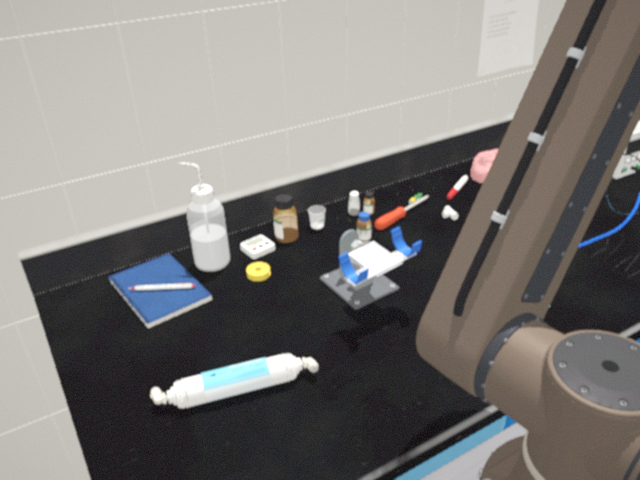

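View pics/top0.png

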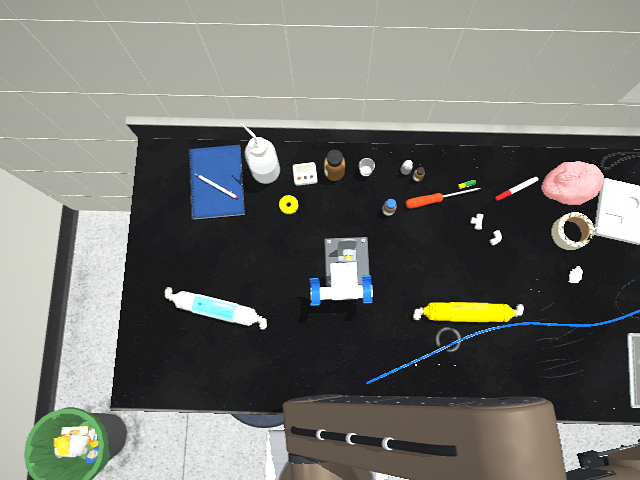

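The top view shows the cradle at about (340,285), the yellow cartridge from (416,315) to (522,311), and the white one on the left. In the scene view the cradle is at about (380,262). I'll enlarge the bracket and cartridge.

```bash
cat > h.py <<'E'
import numpy as np, cv2
np.set_printoptions(precision=4,suppress=True)
def ray(f,u,v):
    d=np.array([(u-f["cx"])/f["fx"],-(v-f["cy"])/f["fy"],-1.]); return f["attitude"]@d
def plane(f,u,v,z):
    d=ray(f,u,v); p=f["position"]; return p+d*(z-p[2])/d[2]
def proj(f,P):
    q=(np.atleast_2d(P)-f["position"])@f["attitude"]
    return np.c_[f["cx"]-f["fx"]*q[:,0]/q[:,2], f["cy"]+f["fy"]*q[:,1]/q[:,2]]
E
python3 - <<'E'
from h import *
f=np.load("top.npz"); im=f["image"][:,:,::-1]
a=cv2.resize(im[225:315,290:390],None,fx=6,fy=6,interpolation=cv2.INTER_CUBIC)
b=cv2.resize(im[290:335,405:535],(600,208),interpolation=cv2.INTER_CUBIC)
cv2.imwrite("pics/c1.png",np.vstack([a[:390],b])) if 0 else cv2.imwrite("pics/c1.png",a)
hsv=cv2.cvtColor(np.ascontiguousarray(im),cv2.COLOR_BGR2HSV)
m=cv2.inRange(hsv,(22,120,80),(35,255,255)); m[:,:400]=0;m[:280]=0;m[340:]=0
m2=cv2.inRange(im,(90,90,40),(255,255,255));
pts=cv2.findNonZero(m); print(cv2.boundingRect(pts),cv2.minAreaRect(pts))
for u,v in [(415,315),(522,310)]: print(plane(f,u,v,.025))
c,wh,an=cv2.minAreaRect(pts)
print(plane(f,*c,.028))
s=np.load("scene.npz")["image"][:,:,::-1]
cv2.imwrite("pics/c2.png",cv2.resize(s[205:315,310:435],None,fx=5,fy=5,interpolation=cv2.INTER_CUBIC))
cv2.imwrite("pics/c3.png",b)
E
```

```text
(423, 302, 92, 20) ((468.5, 311.5), (19.0, 91.0), 90.0)
[ 0.4607 -0.2304  0.025 ]
[ 0.4815 -0.5184  0.025 ]
[ 0.4735 -0.3736  0.028 ]
```

View pics/c1.png

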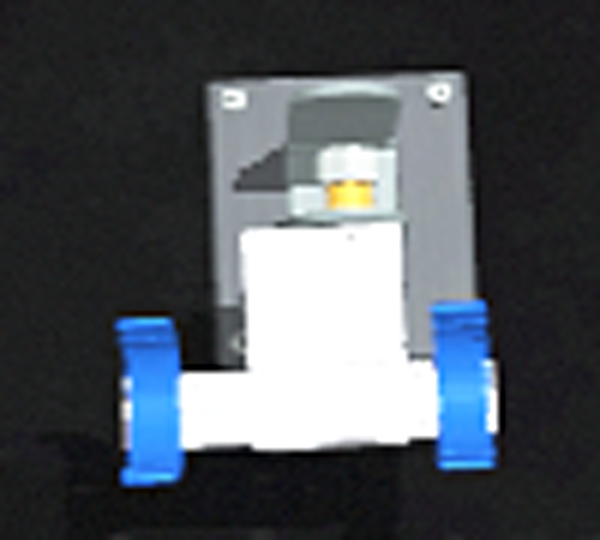

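View pics/c2.png

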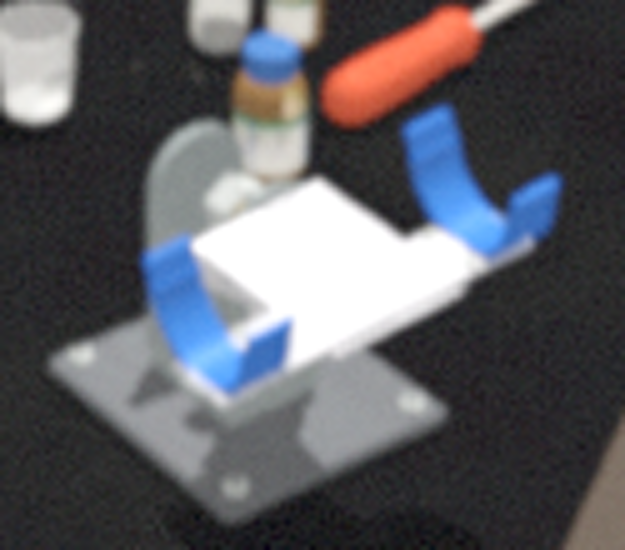

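View pics/c3.png

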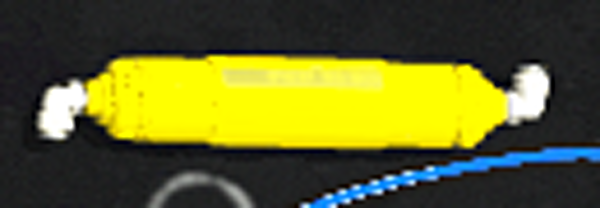

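The crops show the saddle lips clearly. In the top crop the left saddle runs from (115,322) to (183,480) and the right one from (433,303) to (495,467). In the scene crop the left lips are at (145,255), (190,240) and (290,320), the right ones at (403,125), (447,105) and (560,180). The cartridge body spans x=85–508 of its crop. Next I'll fit the bracket pose and swivel, and the cartridge axis.

```bash
cat > fit.py <<'E'
from h import *
from scipy.optimize import least_squares
from scipy.spatial.transform import Rotation as R
T=np.load("top.npz");S=np.load("scene.npz")
def crad(p,L):   # stand x,y,yaw,swivel -> world
    x,y,yaw,s=p[:4]
    L=np.atleast_2d(L)+[-.078,.020,.049]
    return (R.from_euler('z',yaw).as_matrix()@(R.from_euler('x',s).as_matrix()@L.T+np.array([[0],[0],[.1]]))).T+[x,y,0]
# (rear?,y), top crop, scene crop
c=[(1,.076,(115,322),(145,255)),(1,.054,(172,320),(190,240)),(-1,.076,(122,483),(250,345)),(-1,.054,(183,480),(290,320)),
   (1,-.054,(433,303),(403,125)),(1,-.076,(487,302),(447,105)),(-1,-.054,(440,468),(515,198)),(-1,-.076,(495,467),(560,180))]
to=np.array([k[2] for k in c])/6+[290,225]-.4; so=np.array([k[3] for k in c])/5+[310,205]-.4
def res(p):
    P=crad(p,[(k[0]*p[4],k[1],.014) for k in c])
    return np.r_[(proj(T,P)-to).ravel(),(proj(S,P)-so).ravel()]
if __name__=="__main__":
    r=least_squares(res,[.6,0,0,0,.028],loss="soft_l1")
    print(r.x,"rms",np.sqrt(np.mean(res(r.x)**2)));print(res(r.x).round(1).reshape(-1,2))
    print("cradle",crad(r.x,[0,0,0]),"bolt",R.from_euler('z',r.x[2]).apply([.027,0,.1])+[r.x[0],r.x[1],0])
    # cartridge
    k=130/600
    for X,Y in [(85,101),(508,104),(110,101),(462,106),(296,104)]:
        print(plane(T,405+X*k-.4,290+Y*k-.4,.027))
E
python3 fit.py
```

```text
[ 0.5861 -0.0453  0.0607 -0.1053  0.0337] rms 0.8309705632090154
[[-0.3 -0.6]
 [-1.  -0.7]
 [-0.7 -0.3]
 [-2.  -0.3]
 [-1.1 -0.1]
 [-1.2 -0.4]
 [-1.  -0.3]
 [-1.1 -0.5]
 [ 0.4  1.1]
 [ 0.6 -0.7]
 [ 0.5 -0.3]
 [ 1.9 -0.4]
 [ 1.1 -0.1]
 [ 0.7 -0.4]
 [ 1.   0.1]
 [ 0.5 -0.9]]
cradle [[ 0.5067 -0.025   0.1466]] bolt [ 0.6131 -0.0436  0.1   ]
[ 0.4705 -0.2517  0.027 ]
[ 0.475  -0.4977  0.027 ]
[ 0.4709 -0.2662  0.027 ]
[ 0.4732 -0.4709  0.027 ]
[ 0.4719 -0.3744  0.027 ]
```

```bash
cat > go.py <<'E'
# usage: go.py x y z yaw_deg roll n   pose: tool x-axis heading yaw_deg (tool down), then roll about world x (rad)
import sys; from h import *
from scipy.spatial.transform import Rotation as R
from station import bot
x,y,z,yaw,roll,n=map(float,sys.argv[1:7]); n=int(n)
o=bot.get_obs(); p=o["ee_pos"].copy(); Q=R.from_matrix(o["orientation"])
a=np.radians(yaw); G=R.from_rotvec([roll,0,0])*R.from_matrix(np.array([[np.cos(a),np.sin(a),0],[np.sin(a),-np.cos(a),0],[0,0,-1.]]).T.T)
g=np.array([x,y,z]); print("t",o["time"],"pos",p,"F",o["force"],"gap",o["finger_gap"],o["grasp_force"])
rows=[]
for i in range(n):
    k=n-i
    d=(g-p)/k; w=(Q.inv()*G).as_rotvec()/k
    t=Q.inv().apply(d)/.08; r=np.r_[t,w/.08].clip(-1,1).round(2); rows.append(r.tolist())
    p=p+Q.apply(r[:3]*.08); Q=Q*R.from_rotvec(r[3:]*.08)
for i in range(0,n,5): print(rows[i:i+5])
E
python3 go.py .472 -.374 .13 91 0 18
```

```text
t 0.1 pos [ 0.146  -0.6075  0.2141] F [ 0.3676 -0.7631  0.1333] gap 0.09501180037130583 0.0
[[0.26, -0.1, 0.06, -0.0, -0.0, -0.94], [0.27, -0.09, 0.06, -0.0, -0.0, -0.94], [0.27, -0.06, 0.06, -0.0, -0.0, -0.94], [0.27, -0.04, 0.06, -0.0, -0.0, -0.94], [0.28, -0.02, 0.06, -0.0, -0.0, -0.94]]
[[0.28, -0.0, 0.06, -0.0, -0.0, -0.94], [0.28, 0.02, 0.06, -0.0, -0.0, -0.94], [0.28, 0.04, 0.06, -0.0, -0.0, -0.94], [0.27, 0.06, 0.06, -0.0, -0.0, -0.94], [0.27, 0.08, 0.06, -0.0, -0.0, -0.94]]
[[0.26, 0.1, 0.06, -0.0, -0.0, -0.94], [0.25, 0.12, 0.06, -0.0, -0.0, -0.94], [0.24, 0.13, 0.06, -0.0, -0.0, -0.94], [0.23, 0.15, 0.05, -0.0, -0.0, -0.94], [0.22, 0.17, 0.06, -0.0, -0.0, -0.94]]
[[0.21, 0.19, 0.05, -0.0, -0.0, -0.94], [0.19, 0.2, 0.06, -0.0, -0.01, -0.93], [0.18, 0.21, 0.05, -0.0, -0.0, -0.94]]
```

Emit:
drive_tool:
  plan:
    - [0.26,-0.1,0.06,0,0,-0.94,-1]
    - [0.27,-0.09,0.06,0,0,-0.94,-1]
    - [0.27,-0.06,0.06,0,0,-0.94,-1]
    - [0.27,-0.04,0.06,0,0,-0.94,-1]
    - [0.28,-0.02,0.06,0,0,-0.94,-1]

```text
time: 0.72
ee_pos: [0.2378, -0.5432, 0.1902]
orientation: [[0.817, 0.576, -0.0], [0.576, -0.817, 0.0], [0.0, -0.0, -1.0]]
force: [0.5, 0.5, -1.2]
finger_gap: 0.0952
grasp_force: 0.0
```

Emit:
drive_tool:
  plan:
    - [0.28,0,0.06,0,0,-0.94,-1]
    - [0.28,0.02,0.06,0,0,-0.94,-1]
    - [0.28,0.04,0.06,0,0,-0.94,-1]
    - [0.27,0.06,0.06,0,0,-0.94,-1]
    - [0.27,0.08,0.06,0,0,-0.94,-1]

```text
time: 1.35
ee_pos: [0.3292, -0.4782, 0.1662]
orientation: [[0.549, 0.836, -0.0], [0.836, -0.549, 0.0], [0.0, -0.0, -1.0]]
force: [0.4, -0.4, 0.9]
finger_gap: 0.0951
grasp_force: 0.0
```

Emit:
drive_tool:
  plan:
    - [0.26,0.1,0.06,0,0,-0.94,-1]
    - [0.25,0.12,0.06,0,0,-0.94,-1]
    - [0.24,0.13,0.06,0,0,-0.94,-1]
    - [0.23,0.15,0.05,0,0,-0.94,-1]
    - [0.22,0.17,0.06,0,0,-0.94,-1]

```text
time: 1.98
ee_pos: [0.4185, -0.4132, 0.1431]
orientation: [[0.203, 0.979, -0.0], [0.979, -0.203, 0.0], [0.0, -0.0, -1.0]]
force: [-0.2, 0.3, -0.2]
finger_gap: 0.0952
grasp_force: 0.0
```

Emit:
drive_tool:
  plan:
    - [0.21,0.19,0.05,0,0,-0.94,-1]
    - [0.19,0.2,0.06,0,0,-0.93,-1]
    - [0.18,0.21,0.05,0,0,-0.94,-1]
    - [0,0,0,0,0,0,-1]

```text
time: 2.48
ee_pos: [0.4727, -0.373, 0.1301]
orientation: [[-0.02, 1.0, -0.0], [1.0, 0.02, 0.0], [0.0, -0.0, -1.0]]
force: [0.3, -0.1, -0.3]
finger_gap: 0.0952
grasp_force: 0.0
```

```bash
python3 go.py .472 -.374 .010 91 0 5; python3 -c "
from station import bot;print(bot.get_obs()['orientation'])"
```

```text
t 2.475 pos [ 0.4727 -0.373   0.1301] F [ 0.2912 -0.1272 -0.3159] gap 0.09522083409824819 0.0
[[-0.0, -0.0, 0.3, -0.0, -0.0, 0.01], [-0.0, -0.0, 0.3, -0.0, -0.0, 0.01], [-0.0, -0.0, 0.3, -0.0, -0.0, 0.01], [-0.01, -0.0, 0.3, -0.0, -0.0, 0.0], [-0.0, -0.01, 0.3, -0.01, -0.01, 0.01]]
[[-2.03754244e-02  9.99792276e-01 -4.96044475e-04]
 [ 9.99792283e-01  2.03756590e-02  4.72564812e-04]
 [ 4.82573883e-04 -4.86312730e-04 -9.99999765e-01]]
```

Emit:
drive_tool:
  plan:
    - [0,0,0.3,0,0,0,-1]
    - [0,0,0.3,0,0,0,-1]
    - [0,0,0.3,0,0,0,-1]
    - [0,0,0.3,0,0,0,-1]
    - [-0.01,-0.01,0.3,0,0,0,-1]
  squeeze: 35

```text
time: 3.1
ee_pos: [0.4706, -0.3754, 0.01]
orientation: [[-0.016, 1.0, 0.0], [1.0, 0.016, -0.0], [-0.0, 0.0, -1.0]]
force: [-0.6, 0.8, -0.3]
finger_gap: 0.0948
grasp_force: 0.0
```

Emit:
drive_tool:
  plan:
    - [0,0,0,0,0,0,1]
    - [0,0,0,0,0,0,1]
    - [0,0,0,0,0,0,1]
    - [0,0,0,0,0,0,1]
    - [0,0,0,0,0,0,1]

```text
time: 3.72
ee_pos: [0.4714, -0.3751, 0.0112]
orientation: [[-0.018, 1.0, 0.001], [1.0, 0.018, -0.001], [-0.001, 0.001, -1.0]]
force: [0.3, -0.4, -0.5]
finger_gap: 0.0505
grasp_force: 0.0
```

```bash
python3 go.py .472 -.374 .23 91 0 5;
```

```text
t 3.725 pos [ 0.4714 -0.3751  0.0112] F [ 0.3073 -0.4321 -0.4516] gap 0.05053152928071935 0.0
[[0.0, 0.0, -0.55, 0.0, 0.0, 0.0], [0.0, 0.0, -0.55, 0.0, 0.0, 0.0], [0.0, 0.0, -0.55, 0.0, 0.0, 0.0], [0.01, 0.01, -0.54, 0.01, 0.01, 0.0], [0.0, -0.0, -0.55, 0.0, 0.0, 0.0]]
```

Emit:
drive_tool:
  plan:
    - [0,0,0,0,0,0,1]
    - [0,0,0,0,0,0,1]
    - [0,0,-0.2,0,0,0,1]
    - [0,0,-0.5,0,0,0,1]
    - [0,0,-0.5,0,0,0,1]

```text
time: 4.35
ee_pos: [0.4705, -0.3744, 0.1078]
orientation: [[-0.018, 1.0, -0.001], [1.0, 0.018, 0.001], [0.001, -0.001, -1.0]]
force: [0.6, 0.2, -4.7]
finger_gap: 0.0495
grasp_force: 35.0
```

```bash
python3 go.py .5067 -.025 .25 93.5 -0.1 10;
```

```text
t 4.35 pos [ 0.4705 -0.3744  0.1078] F [ 0.5541  0.219  -4.7353] gap 0.04950178668271243 34.9601948261261
[[0.44, 0.05, -0.18, 0.0, -0.13, -0.05], [0.43, 0.05, -0.18, 0.0, -0.13, -0.05], [0.43, 0.06, -0.19, 0.0, -0.13, -0.05], [0.43, 0.06, -0.19, 0.0, -0.12, -0.06], [0.43, 0.06, -0.19, 0.01, -0.13, -0.05]]
[[0.43, 0.06, -0.2, 0.0, -0.12, -0.06], [0.42, 0.06, -0.2, 0.01, -0.13, -0.05], [0.42, 0.07, -0.21, 0.0, -0.12, -0.06], [0.42, 0.07, -0.21, 0.01, -0.13, -0.05], [0.41, 0.07, -0.22, 0.0, -0.12, -0.06]]
```

Emit:
drive_tool:
  plan:
    - [0.2,0.05,-0.5,0,-0.13,-0.05,1]
    - [0.4,0.05,-0.5,0,-0.13,-0.05,1]
    - [0.5,0.06,-0.4,0,-0.13,-0.05,1]
    - [0.5,0.06,-0.3,0,-0.13,-0.05,1]
    - [0.5,0.06,-0.1,0,-0.13,-0.05,1]

```text
time: 4.97
ee_pos: [0.4885, -0.2029, 0.2484]
orientation: [[-0.038, 0.999, 0.003], [0.998, 0.038, -0.053], [-0.053, 0.001, -0.999]]
force: [0.3, -0.6, -5.7]
finger_gap: 0.049
grasp_force: 35.0
```

```bash
python3 go.py .5067 -.025 .23 93.5 -0.1 5;
```

```text
t 4.975 pos [ 0.4885 -0.2029  0.2484] F [ 0.3347 -0.6401 -5.7458] gap 0.048995084958012476 34.95808482170105
[[0.44, 0.06, 0.02, 0.01, -0.12, -0.06], [0.45, 0.06, 0.02, 0.01, -0.12, -0.06], [0.44, 0.07, 0.01, 0.01, -0.11, -0.06], [0.45, 0.07, 0.01, 0.02, -0.12, -0.06], [0.44, 0.07, 0.01, 0.01, -0.11, -0.05]]
```

Emit:
drive_tool:
  plan:
    - [0.44,0.06,0.02,0.01,-0.12,-0.06,1]
    - [0.45,0.06,0.02,0.01,-0.12,-0.06,1]
    - [0.44,0.07,0.01,0.01,-0.11,-0.06,1]
    - [0.45,0.07,0.01,0.02,-0.12,-0.06,1]
    - [0.44,0.07,0.01,0.01,-0.11,-0.05,1]

```text
time: 5.6
ee_pos: [0.5061, -0.0252, 0.2285]
orientation: [[-0.061, 0.998, -0.002], [0.993, 0.061, -0.099], [-0.099, -0.008, -0.995]]
force: [-0.4, -0.2, -4.5]
finger_gap: 0.0493
grasp_force: 35.0
```

```bash
python3 go.py .5067 -.025 .19 93.5 -0.1 5; python3 - <<'E'
from station import bot
from h import *
ims=[]
for n in("scene","top"):
    f=bot.grab_frame(n); np.savez(f"{n}1.npz",**f); ims.append(f["image"][:,:,::-1])
a=cv2.resize(ims[0][180:300,300:460],(800,600),interpolation=cv2.INTER_CUBIC)
cv2.imwrite("pics/d1.png",a)
E
```

```text
t 5.6 pos [ 0.5061 -0.0252  0.2285] F [-0.4004 -0.2412 -4.5418] gap 0.04931777215602329 34.95762884616852
[[0.01, 0.0, 0.1, -0.0, -0.0, -0.0], [0.01, 0.0, 0.09, -0.01, -0.0, -0.0], [0.01, 0.0, 0.1, -0.0, -0.0, -0.0], [0.01, 0.01, 0.09, -0.01, -0.01, -0.0], [0.01, 0.0, 0.1, -0.0, -0.0, -0.0]]
```

View pics/d1.png

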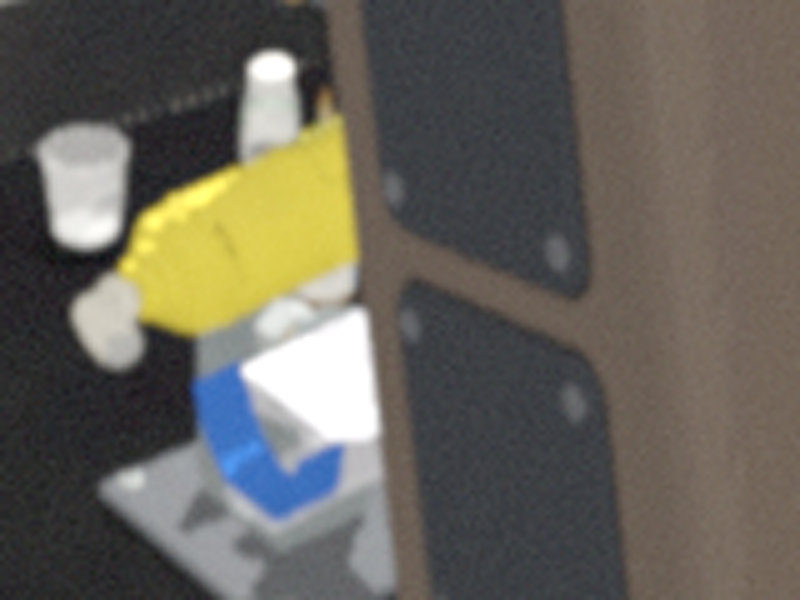

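The crop shows the held cartridge above the left saddle (saddle lips at about (200,385) and (335,455)). The arm hides the right saddle. I'll compare the projected axis with the yellow silhouette in both cameras to see the calibration bias.

```bash
cat > chk.py <<'E'
from h import *; from station import bot
o=bot.get_obs(); Q=o["orientation"]; c=o["ee_pos"]-Q[:,2]*.014; ax=Q[:,0]
for n in("scene","top"):
    f=np.load(n+"1.npz"); hsv=cv2.cvtColor(np.ascontiguousarray(f["image"]),cv2.COLOR_RGB2HSV)
    m=cv2.inRange(hsv,(20,90,60),(35,255,255))
    for s in (-.1,-.08,-.06,.06,.08,.1):
        P=c+s*ax; u,v=proj(f,P)[0]; u2=proj(f,P+[0,0,.0])[0]
        e=(proj(f,P+ax*.01)-proj(f,P))[0]; e/=np.hypot(*e); nrm=np.array([-e[1],e[0]])
        t=np.arange(-30,30,.25); q=np.array([u,v])+t[:,None]*nrm
        k=cv2.remap(m,q[:,0].astype('f4').reshape(1,-1),q[:,1].astype('f4').reshape(1,-1),cv2.INTER_LINEAR)[0]>127
        tt=t[k]; 
        if len(tt): 
            dx=(proj(f,P+[.001,0,0])-proj(f,P))[0]@nrm
            print(n,s,(round(u),round(v)),"edges",tt.min(),tt.max(),"mid",(tt.min()+tt.max())/2,"px/mm x",dx, "z",(proj(f,P+[0,0,.001])-proj(f,P))[0]@nrm)
E
python3 chk.py
```

```text
scene 0.06 (356, 225) edges -12.0 13.5 mid 0.75 px/mm x 0.3485993963210603 z 0.42078467029066036
scene 0.08 (347, 229) edges -12.0 16.0 mid 2.0 px/mm x 0.35129605665078956 z 0.42404351377628524
scene 0.1 (338, 233) edges -12.25 15.5 mid 1.625 px/mm x 0.35403476334906275 z 0.42735322865821046
top -0.1 (383, 283) edges -10.75 9.25 mid -0.75 px/mm x 0.43065063767200074 z 0.05804489040923796
top -0.08 (374, 284) edges -11.75 10.0 mid -0.875 px/mm x 0.4300127364857239 z 0.05795882964877958
top -0.06 (365, 284) edges -10.25 10.5 mid 0.125 px/mm x 0.4293767222864867 z 0.0578730237080694
```

```bash
python3 go.py .507 -.026 .158 93.5 -0.1 5
```

```text
t 5.7 pos [ 0.506  -0.0237  0.2282] F [-1.1249 -1.037  -4.8276] gap 0.04945746543882629 34.958800077438354
[[0.01, 0.0, 0.18, -0.01, -0.0, 0.01], [0.01, 0.0, 0.17, -0.0, -0.01, 0.01], [0.01, 0.01, 0.18, -0.01, -0.0, 0.0], [0.01, 0.0, 0.17, -0.0, -0.01, 0.01], [0.02, 0.01, 0.18, -0.01, -0.0, 0.0]]
```

Emit:
drive_tool:
  plan:
    - [0.01,0,0.18,0,0,0,1]
    - [0.01,0.01,0.17,0,0,0,1]
    - [0.01,0.0,0.18,0,0,0,1]
    - [0.02,0,0.17,0,0,0,1]
    - [0.02,0,0.18,0,0,0,1]

```text
time: 6.32
ee_pos: [0.5072, -0.028, 0.1566]
orientation: [[-0.06, 0.998, -0.001], [0.993, 0.06, -0.098], [-0.098, -0.007, -0.995]]
force: [-0.3, -0.4, -5.5]
finger_gap: 0.0495
grasp_force: 35.0
```

```bash
python3 go.py .507 -.026 .144 93.5 -0.1 4;python3 - <<'E'
from station import bot
from h import *
o=bot.get_obs(); c=o["ee_pos"]-o["orientation"][:,2]*.014
f=bot.grab_frame("scene"); g=bot.grab_frame("top")
a=cv2.resize(f["image"][180:300,300:400,::-1],(500,600),interpolation=cv2.INTER_CUBIC)
b=cv2.resize(g["image"][255:315,350:380,::-1],(300,600),interpolation=cv2.INTER_CUBIC)
cv2.imwrite("pics/d2.png",np.hstack([a,b]))
E
```

```text
t 6.325 pos [ 0.5072 -0.028   0.1566] F [-0.2987 -0.3834 -5.4667] gap 0.04946164316000601 34.95842635631561
[[0.01, 0.0, 0.04, -0.0, -0.0, -0.0], [0.01, 0.0, 0.04, -0.01, -0.01, -0.0], [0.01, 0.0, 0.04, -0.0, -0.0, -0.0], [0.01, 0.0, 0.03, -0.01, -0.01, -0.01]]
```

View pics/d2.png

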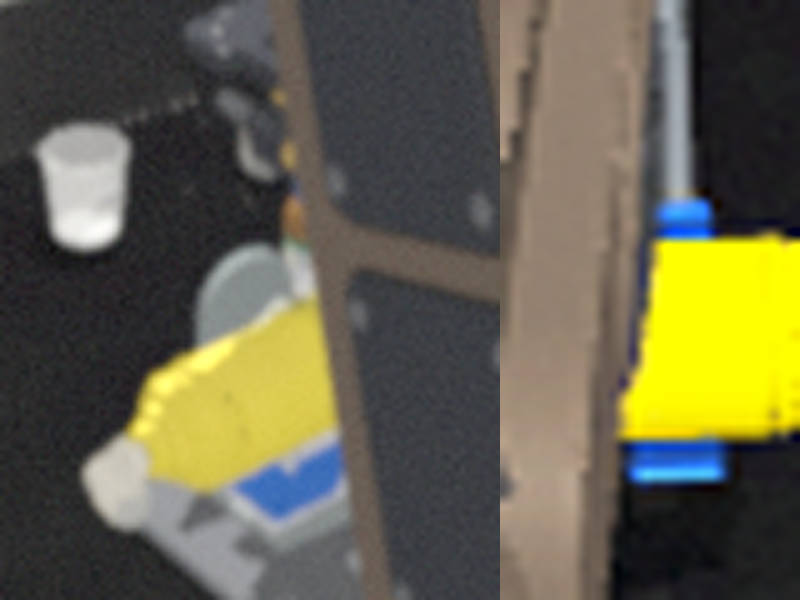

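The view shows the cartridge centred to within about 2 mm. In the right-hand panel the saddle lips show at rows 200–240 and 438–480, and the front strip includes the lip's outer face. I'll shift 1 mm to the rear and lower while watching the forces.

Emit:
drive_tool:
  plan:
    - [0.01,0.015,0.04,0,0,0,1]
    - [0.01,0,0.04,0,0,0,1]
    - [0.01,0,0.04,0,0,0,1]
    - [0.01,0,0.03,0,0,0,1]

```text
time: 6.92
ee_pos: [0.5082, -0.0256, 0.1453]
orientation: [[-0.061, 0.998, -0.001], [0.993, 0.061, -0.099], [-0.098, -0.007, -0.995]]
force: [0.7, 0.3, -4.5]
finger_gap: 0.049
grasp_force: 35.0
```

```bash
python3 go.py .508 -.0265 .134 93.5 -0.1 4;
```

```text
t 6.925 pos [ 0.5082 -0.0256  0.1453] F [ 0.6578  0.2872 -4.5064] gap 0.04901443455604315 34.9584835767746
[[0.0, -0.0, 0.04, -0.0, -0.0, -0.0], [0.0, -0.0, 0.03, -0.0, -0.01, -0.0], [0.0, -0.0, 0.04, -0.0, -0.0, -0.0], [0.0, -0.0, 0.03, -0.01, -0.01, -0.0]]
```

Emit:
drive_tool:
  plan:
    - [0,0,0.04,0,0,0,1]
    - [0,0,0.04,0,0,0,1]
    - [0,0,0.03,0,0,0,1]
    - [0,0,0,0,0,0,1]

```text
time: 7.42
ee_pos: [0.5078, -0.0265, 0.1364]
orientation: [[-0.061, 0.998, -0.002], [0.993, 0.061, -0.098], [-0.098, -0.008, -0.995]]
force: [-3.2, 1.3, -4.8]
finger_gap: 0.0489
grasp_force: 34.9
```

Emit:
drive_tool:
  plan:
    - [0,-0.008,0.015,0,0,0,1]
    - [0,0,0.015,0,0,0,1]
    - [0,0,0,0,0,0,1]

```text
time: 7.8
ee_pos: [0.5075, -0.0267, 0.1348]
orientation: [[-0.061, 0.998, -0.001], [0.993, 0.061, -0.099], [-0.099, -0.007, -0.995]]
force: [-6.3, 3.3, 4.6]
finger_gap: 0.0489
grasp_force: 34.9
```

Emit:
drive_tool:
  plan:
    - [0,-0.01,0,0,0,0,1]
    - [0,-0.005,0.01,0,0,0,1]
    - [0,0,0,0,0,0,1]

```text
time: 8.18
ee_pos: [0.5069, -0.0272, 0.1337]
orientation: [[-0.061, 0.998, 0.0], [0.993, 0.061, -0.099], [-0.099, -0.006, -0.995]]
force: [0.9, 0.5, 1.8]
finger_gap: 0.0491
grasp_force: 34.9
```

Emit:
drive_tool:
  plan:
    - [0,0,0.02,0,0,0,1]
    - [0,0,0.01,0,0,0,1]
    - [0,0,0,0,0,0,1]

```text
time: 8.55
ee_pos: [0.5067, -0.0269, 0.1324]
orientation: [[-0.06, 0.998, 0.001], [0.993, 0.06, -0.098], [-0.098, -0.005, -0.995]]
force: [-5.5, 5.0, 19.9]
finger_gap: 0.0495
grasp_force: 35.0
```

Emit:
drive_tool:
  plan:
    - [0,0,-0.02,0,0,0,1]
    - [0,0,0,0,0,0,-0.5]
    - [0,0,0,0,0,0,-0.5]
    - [0,0,0,0,0,0,-0.5]
    - [0,0,0,0,0,0,-0.5]

```text
time: 9.18
ee_pos: [0.5063, -0.0271, 0.1325]
orientation: [[-0.061, 0.998, -0.001], [0.993, 0.06, -0.098], [-0.098, -0.007, -0.995]]
force: [0.5, 0.7, -0.3]
finger_gap: 0.0709
grasp_force: 0.0
```

```bash
python3 go.py .507 -.0265 .26 93.5 0 5;
```

```text
t 9.175 pos [ 0.5063 -0.0271  0.1325] F [ 0.4881  0.6999 -0.2965] gap 0.07090359564997974 0.0
[[-0.03, -0.0, -0.32, -0.02, 0.25, -0.0], [-0.02, -0.0, -0.32, -0.02, 0.24, -0.0], [-0.02, 0.0, -0.32, -0.02, 0.25, -0.0], [-0.01, 0.0, -0.32, -0.01, 0.24, -0.0], [-0.01, 0.0, -0.31, -0.02, 0.25, -0.0]]
```

Emit:
drive_tool:
  plan:
    - [0,0,-0.2,0,0,0,-0.5]
    - [0,0,-0.4,0,0.3,0,-0.5]
    - [0,0,-0.5,0,0.45,0,-0.5]
    - [0,0,-0.5,0,0.45,0,-0.5]

```text
time: 9.68
ee_pos: [0.5065, -0.0175, 0.2615]
orientation: [[-0.061, 0.998, -0.007], [0.998, 0.061, -0.001], [-0.001, -0.007, -1.0]]
force: [0.5, -1.0, 0.4]
finger_gap: 0.0718
grasp_force: 0.0
```

```bash
python3 go.py .614 -.043 .26 3.5 -0.24 20;
```

```text
t 9.675 pos [ 0.5065 -0.0175  0.2615] F [ 0.5432 -0.9591  0.4166] gap 0.071840884644731 0.0
[[-0.02, 0.07, 0.0, -0.11, -0.12, 0.98], [-0.01, 0.07, 0.0, -0.11, -0.12, 0.98], [-0.01, 0.07, 0.0, -0.11, -0.12, 0.98], [-0.0, 0.07, 0.0, -0.11, -0.12, 0.98], [0.0, 0.07, 0.0, -0.11, -0.12, 0.98]]
[[0.01, 0.07, 0.0, -0.11, -0.12, 0.98], [0.01, 0.07, 0.01, -0.11, -0.12, 0.98], [0.02, 0.07, 0.01, -0.12, -0.12, 0.98], [0.02, 0.06, 0.01, -0.11, -0.12, 0.98], [0.03, 0.06, 0.01, -0.12, -0.12, 0.98]]
[[0.03, 0.06, 0.01, -0.11, -0.12, 0.97], [0.04, 0.06, 0.0, -0.12, -0.12, 0.98], [0.04, 0.05, 0.01, -0.11, -0.12, 0.97], [0.04, 0.05, 0.01, -0.12, -0.12, 0.98], [0.05, 0.05, 0.0, -0.11, -0.12, 0.97]]
[[0.05, 0.04, 0.01, -0.12, -0.12, 0.98], [0.06, 0.04, 0.0, -0.11, -0.12, 0.97], [0.06, 0.04, 0.0, -0.12, -0.12, 0.98], [0.06, 0.03, 0.01, -0.11, -0.12, 0.97], [0.06, 0.03, 0.0, -0.11, -0.12, 0.98]]
```

Emit:
drive_tool:
  plan:
    - [-0.02,0.07,0,-0.11,-0.12,0.98,-0.5]
    - [-0.01,0.07,0,-0.11,-0.12,0.98,-0.5]
    - [-0.01,0.07,0,-0.11,-0.12,0.98,-0.5]
    - [0,0.07,0,-0.11,-0.12,0.98,-0.5]
    - [0,0.07,0,-0.11,-0.12,0.98,-0.5]

```text
time: 10.3
ee_pos: [0.5345, -0.0237, 0.2606]
orientation: [[0.328, 0.944, 0.03], [0.944, -0.327, -0.056], [-0.043, 0.047, -0.998]]
force: [0.4, -0.1, -0.7]
finger_gap: 0.0713
grasp_force: 0.0
```

Emit:
drive_tool:
  plan:
    - [0.01,0.07,0,-0.11,-0.12,0.98,-0.5]
    - [0.01,0.07,0.01,-0.11,-0.12,0.98,-0.5]
    - [0.02,0.07,0.01,-0.12,-0.12,0.98,-0.5]
    - [0.02,0.06,0.01,-0.11,-0.12,0.98,-0.5]
    - [0.03,0.06,0.01,-0.12,-0.12,0.98,-0.5]

```text
time: 10.92
ee_pos: [0.5615, -0.0299, 0.2589]
orientation: [[0.666, 0.745, 0.045], [0.744, -0.657, -0.12], [-0.06, 0.113, -0.992]]
force: [-0.1, -0.6, -1.0]
finger_gap: 0.0712
grasp_force: 0.0
```

Emit:
drive_tool:
  plan:
    - [0.03,0.06,0.01,-0.11,-0.12,0.97,-0.5]
    - [0.04,0.06,0,-0.12,-0.12,0.98,-0.5]
    - [0.04,0.05,0.01,-0.11,-0.12,0.97,-0.5]
    - [0.04,0.05,0.01,-0.12,-0.12,0.98,-0.5]
    - [0.05,0.05,0,-0.11,-0.12,0.97,-0.5]

```text
time: 11.55
ee_pos: [0.5877, -0.0365, 0.2585]
orientation: [[0.9, 0.434, 0.034], [0.432, -0.883, -0.184], [-0.05, 0.181, -0.982]]
force: [-1.1, -0.2, -0.2]
finger_gap: 0.0712
grasp_force: 0.0
```

Emit:
drive_tool:
  plan:
    - [0.05,0.04,0.01,-0.12,-0.12,0.98,-0.5]
    - [0.06,0.04,0,-0.11,-0.12,0.97,-0.5]
    - [0.06,0.04,0,-0.12,-0.12,0.98,-0.5]
    - [0.06,0.03,0.01,-0.11,-0.12,0.97,-0.5]
    - [0.06,0.03,0,-0.11,-0.12,0.98,-0.5]

```text
time: 12.18
ee_pos: [0.6142, -0.0436, 0.259]
orientation: [[0.998, 0.058, -0.001], [0.056, -0.969, -0.239], [-0.015, 0.239, -0.971]]
force: [1.0, 0.4, -0.5]
finger_gap: 0.0711
grasp_force: 0.0
```

```bash
python3 go.py .614 -.043 .26 3.5 -0.24 2;python3 - <<'E'
from station import bot
from h import *
f=bot.grab_frame("scene"); g=bot.grab_frame("top"); np.savez("scene2.npz",**f);np.savez("top2.npz",**g)
a=cv2.resize(f["image"][180:310,300:430,::-1],(520,520),interpolation=cv2.INTER_CUBIC)
b=cv2.resize(g["image"][220:350,290:360,::-1],(280,520),interpolation=cv2.INTER_CUBIC)
cv2.imwrite("pics/e1.png",np.hstack([a,b]))
E
```

```text
t 12.175 pos [ 0.6142 -0.0436  0.259 ] F [ 0.9617  0.4398 -0.4518] gap 0.0711176493573383 0.0
[[-0.0, -0.0, -0.01, 0.01, 0.01, -0.02], [-0.0, -0.0, -0.0, 0.01, 0.0, -0.02]]
```

View pics/e1.png

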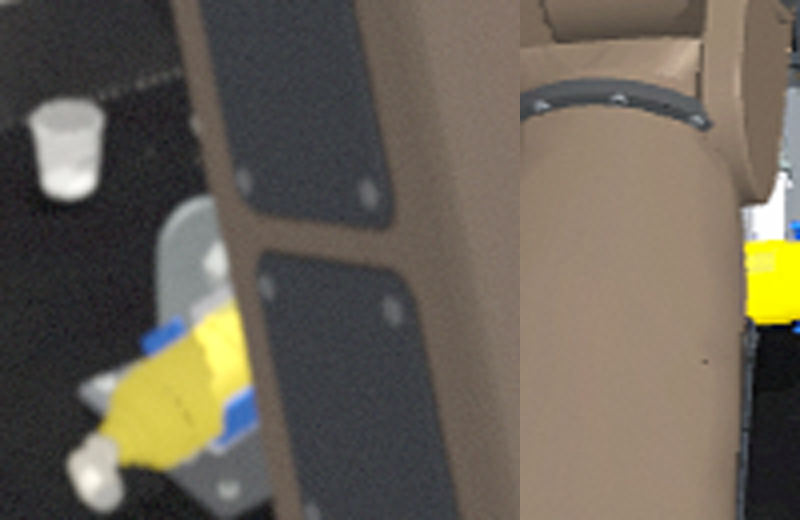

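The cartridge lies between the lips of the left saddle (crop (170,335)–(240,420)) and the cradle has sagged with the +y end down. Next I'll line up along the tilted axis and go down.

```bash
cat >> go.py <<'E'
E
python3 go.py .6135 -.004 .26 3.5 -0.24 2; python3 go.py .6135 -.048 .0816 3.5 -.24 6 | tail -2; python3 - <<'E'
from h import *
# after first move: descend along tool z
a=np.array([.0,-.044,-.1784]); print(np.linalg.norm(a))
E
```

```text
t 12.275 pos [ 0.6144 -0.0436  0.2589] F [-0.2427  0.5142 -0.3882] gap 0.0716163015747649 0.0
[[0.01, -0.24, -0.07, 0.01, 0.0, -0.01], [0.01, -0.24, -0.06, 0.0, 0.01, -0.01]]
[[0.0, -0.08, 0.36, 0.0, 0.0, -0.0], [0.0, -0.08, 0.36, 0.0, 0.0, -0.0], [0.0, -0.08, 0.36, 0.0, 0.0, -0.01], [0.01, -0.08, 0.36, 0.0, 0.0, -0.0], [0.0, -0.08, 0.36, 0.01, 0.0, -0.01]]
[[0.01, -0.08, 0.36, 0.0, 0.01, -0.0]]
0.18374591151914102
```

Emit:
drive_tool:
  plan:
    - [0,-0.24,-0.07,0,0,0,-0.5]
    - [0,-0.24,-0.06,0,0,0,-0.5]
    - [0,0,0.4,0,0,0,-0.5]
    - [0,0,0.4,0,0,0,-0.5]
    - [0,0,0.3,0,0,0,-0.5]

```text
time: 12.9
ee_pos: [0.6114, -0.0236, 0.1736]
orientation: [[0.998, 0.062, -0.001], [0.06, -0.969, -0.238], [-0.015, 0.238, -0.971]]
force: [1.2, -0.4, 0.9]
finger_gap: 0.0713
grasp_force: 0.0
```

```bash
python3 go.py .6135 -.048 .0816 3.5 -.24 5
```

```text
t 12.9 pos [ 0.6114 -0.0236  0.1736] F [ 1.2062 -0.3598  0.9224] gap 0.07128531139190698 0.0
[[0.01, 0.0, 0.24, 0.0, 0.0, 0.0], [0.0, 0.01, 0.24, 0.0, 0.0, 0.0], [0.01, 0.0, 0.24, 0.0, 0.0, 0.0], [0.0, 0.01, 0.23, 0.0, 0.0, 0.01], [0.01, 0.0, 0.24, 0.01, 0.01, 0.0]]
```

Emit:
drive_tool:
  plan:
    - [0.01,0,0.24,0,0,0,-0.5]
    - [0.01,0.01,0.24,0,0,0,-0.5]
    - [0.01,0,0.24,0,0,0,-0.5]
    - [0,0,0.23,0,0,0,-0.5]
    - [0,0,0.24,0,0,0,-0.5]

```text
time: 13.52
ee_pos: [0.6142, -0.0476, 0.0817]
orientation: [[0.998, 0.061, 0.0], [0.06, -0.969, -0.239], [-0.014, 0.238, -0.971]]
force: [0.8, -0.5, 0.5]
finger_gap: 0.0711
grasp_force: 0.0
```

Emit:
drive_tool:
  plan:
    - [0,0,0,0,0,0,0.3]
    - [0,0,0,0,0,0,0.35]
    - [0,0,0,0,0,0,0.4]
  squeeze: 45

```text
time: 13.9
ee_pos: [0.6146, -0.048, 0.0832]
orientation: [[0.998, 0.06, 0.001], [0.059, -0.969, -0.239], [-0.013, 0.238, -0.971]]
force: [-0.0, 0.5, -0.0]
finger_gap: 0.0467
grasp_force: 0.0
```

Emit:
drive_tool:
  plan:
    - [0,0,0,0,0,0,1]
    - [0,0,0,0,0,0,1]
    - [0,0,0,0,0,0,1]
    - [0,0,0,0,0,0,1]
  squeeze: 10

```text
time: 14.4
ee_pos: [0.6141, -0.0454, 0.082]
orientation: [[0.998, 0.06, 0.0], [0.058, -0.97, -0.235], [-0.014, 0.235, -0.972]]
force: [0.2, 19.6, -0.8]
finger_gap: 0.0249
grasp_force: 10.0
```

Emit:
drive_tool:
  plan:
    - [0,-0.03,0,0,0,0,1]
    - [0,0,0,0,0,0,1]
  squeeze: 20

```text
time: 14.65
ee_pos: [0.6141, -0.0448, 0.0819]
orientation: [[0.998, 0.06, 0.0], [0.058, -0.97, -0.237], [-0.014, 0.237, -0.971]]
force: [0.5, 8.7, 1.0]
finger_gap: 0.0236
grasp_force: 20.0
```

Emit:
drive_tool:
  plan:
    - [0,-0.024,0,0,0,0,1]
    - [0,0,0,0,0,0,1]
    - [0,0,0,0,0,0,1]
  squeeze: 50

```text
time: 15.02
ee_pos: [0.6141, -0.0448, 0.0818]
orientation: [[0.998, 0.06, 0.0], [0.058, -0.969, -0.239], [-0.014, 0.239, -0.971]]
force: [-1.9, -5.0, 5.5]
finger_gap: 0.0236
grasp_force: 50.0
```

Emit:
drive_tool:
  plan:
    - [0,-0.007,0,0.37,0,0,1]
    - [0,-0.007,0,0.37,0,0,1]
    - [0,-0.007,0,0.37,0,0,1]
    - [0,-0.007,0,0.37,0,0,1]
    - [0,0,0,0,0,0,1]

```text
time: 15.65
ee_pos: [0.614, -0.0426, 0.0815]
orientation: [[0.998, 0.059, -0.007], [0.058, -0.991, -0.123], [-0.014, 0.122, -0.992]]
force: [-1.9, -2.7, 5.3]
finger_gap: 0.0237
grasp_force: 50.0
```

```bash
python3 -c "
from station import bot;o=bot.get_obs();print(o['force'],o['moment'],o['ee_pos'],o['orientation'])"
```

```text
[-1.94980876 -2.71612098  5.27392262] [-0.57400125  0.17993279  0.02024535] [ 0.61401405 -0.04255938  0.08147183] [[ 0.99821886  0.05927818 -0.0067231 ]
 [ 0.05800928 -0.99075756 -0.12261475]
 [-0.01392934  0.12200636 -0.99243157]]
```

Emit:
drive_tool:
  plan:
    - [0,-0.007,0,0.38,0,0,1]
    - [0,-0.007,0,0.38,0,0,1]
    - [0,-0.007,0,0.38,0,0,1]
    - [0,-0.007,0,0.38,0,0,1]
    - [0,0,0,0,0,0,1]

```text
time: 16.27
ee_pos: [0.6139, -0.0403, 0.0813]
orientation: [[0.998, 0.058, -0.014], [0.058, -0.998, -0.001], [-0.014, 0.001, -1.0]]
force: [-1.7, -2.2, 7.4]
finger_gap: 0.0232
grasp_force: 50.0
```

Emit:
drive_tool:
  plan:
    - [0,0,0,0,0,0,1]
    - [0,0,0,0,0,0,1]
    - [0,0,0,0,0,0,1]
    - [0,0,0,0,0,0,1]

```text
time: 16.77
ee_pos: [0.6139, -0.0403, 0.0813]
orientation: [[0.998, 0.059, -0.014], [0.059, -0.998, -0.002], [-0.014, 0.002, -1.0]]
force: [-1.3, -2.8, 6.2]
finger_gap: 0.0238
grasp_force: 50.0
```

```bash
python3 - <<'E'
from station import bot
from h import *
o=bot.get_obs();print(o['force'],o['moment'],o['ee_pos'],o['orientation'])
f=bot.grab_frame("scene"); g=bot.grab_frame("top"); np.savez("scene1.npz",**f);np.savez("top1.npz",**g)
a=cv2.resize(f["image"][180:310,300:400,::-1],(400,520),interpolation=cv2.INTER_CUBIC)
b=cv2.resize(g["image"][240:330,290:390,::-1],(400,360),interpolation=cv2.INTER_CUBIC)
b=cv2.copyMakeBorder(b,0,160,0,0,cv2.BORDER_CONSTANT)
cv2.imwrite("pics/e2.png",np.hstack([a,b]))
E
```

```text
[-1.32   -2.8498  6.2202] [-0.713   0.3676  0.1205] [ 0.6139 -0.0403  0.0813] [[ 0.9982  0.0586 -0.0138]
 [ 0.0586 -0.9983 -0.0023]
 [-0.0139  0.0015 -0.9999]]
```

View pics/e2.png

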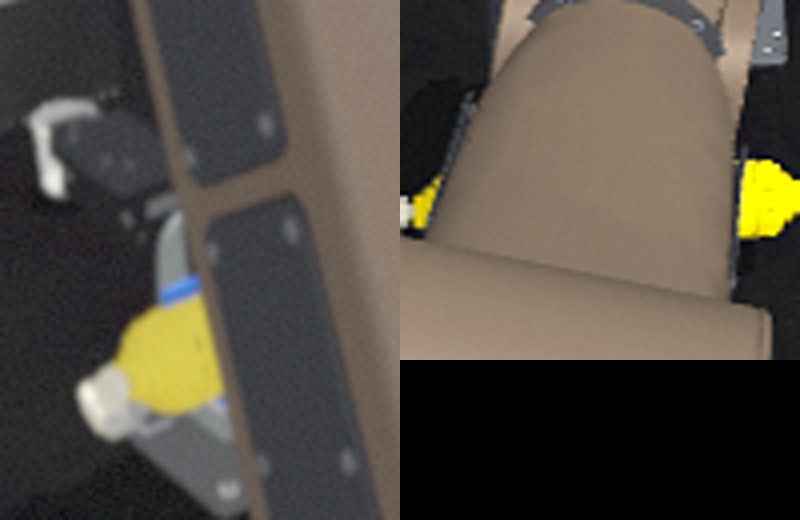

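```bash
python3 - <<'E'
from fit import *
f=np.load("scene1.npz");g=np.load("top1.npz")
for s in(-.24,-.1,-.06,0,.06):
    p=[.5861,-.0453+.003,.0607,s]
    print(s,"sc end",proj(f,crad(p,[0,.123,0]))[0],"sc lip",proj(f,crad(p,[[.031,.076,.014],[.031,.054,.014]])).ravel(),"top ends",proj(g,crad(p,[[0,.123,0],[0,-.123,0]])).ravel())
E
```

```text
-0.24 sc end [327.2094 291.0946] sc lip [335.9508 264.9416 344.9368 258.9669] top ends [289.2892 293.6944 385.2436 287.4004]
-0.1 sc end [328.4551 281.5304] sc lip [338.579  257.5116 347.8107 252.7726] top ends [290.0245 292.6536 388.4295 287.9617]
-0.06 sc end [329.0525 278.7122] sc lip [339.4936 255.3892 348.7579 251.0279] top ends [290.4548 292.3482 389.18   288.1367]
0 sc end [330.1487 274.4335] sc lip [340.9967 252.2215 350.2777 248.4443] top ends [291.2861 291.885  390.1695 288.41  ]
0.06 sc end [331.4823 270.1098] sc lip [342.6515 249.0849 351.9106 245.9105] top ends [292.341  291.4175 390.9942 288.6952]
```

The end and lip positions match a level cradle (about 0 ± 0.03 rad). The cartridge is centred to within a few millimetres, the grip is 50 N, and the outside force is small. I'll hand it in.

```bash
python3 -c "
from station import bot;print(bot.sign_off())"
```

```text
the job is handed in; nothing more can be done
None
```

I handed the job in at about 17 s: the yellow cartridge lies in both saddles, the cradle reads level to within about 0.03 rad in the camera views, and the gripper holds the bolt head with 50 N; no verdict was returned.

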